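# Spread a snap ring over a carousel axle

## Task

The snap-ring pliers hang on the two-prong hook of the small stand, with a snap ring ready on their tips. Take the pliers up and off the hook, squeeze their handles fully so that the ring is spread, and slide the ring down over the vial carousel's axle until it lies flat on the brass washer, level with the groove. Finish there still holding the pliers squeezed, so that the ring stays spread around the groove; do not let it close on the axle, do not force it, and leave the vials and the other things on the bench where they are.

Things in the scene. Friction and masses are not known exactly. Their poses are not given: they have to be found in the camera images.
- pliers_grip (a point): snap-ring pliers, 140 mm, about 200 g, hung handles up, tips down: point midway between the two red grips, 60 mm above the pivot. z up along the pliers, y from right to left handle (the squeeze line); ring on the -x side. Grips: slabs 16 mm wide (x), 8 mm thick, from 30 mm below to 31 mm above this point; 54 mm over their outer faces here when free (63 at the top), 34 mm and parallel when squeezed
- lever_left (a joint): squeeze of the pliers: angle of the left handle (the right one moves equally), 0 free, 0.174 rad at the built-in stop, where the ring is fully spread. Squeezing the handles parts the tips. A spring resists: about 4 N per handle at pliers_grip to start, 15 N at the stop. The stop keeps the ring from overspreading, so a firmer squeeze is harmless; eased, the spring opens the handles again
- ring_center (a point): centre (as spread) of the black snap ring at mid thickness, on the tips of the pliers, 108 mm below pliers_grip and 16.4 mm from it along the pliers' -x; axes as pliers_grip, z is the ring's axis. 3 mm thick; inside 28.4 mm across when free (too small for the axle), 33.2 mm at the stop; outside 38 mm free. Its gap and lugs are at the +x side. It stays on the tips by itself
- hook (a point): two-prong hook of the stand: midway between the prongs at the height of their axes, 115 mm above the bench. Stand's -x is the open side. Prongs: 8 mm bars along x, axes 38 mm apart, ends turned up 12 mm at x = -14 to -22 mm. As hung, the pliers' axes agree with the stand's, pivot 5 mm below this point, shoulders resting on the prongs
- hook_rod (a point): top of the stand's upright rod, 110 mm behind the hook (+x of the stand), 193 mm above the bench; grey base plate 200 x 125 x 8 mm below. The ring is wider than the 30 mm between the prongs: lift the hung pliers only 20 to 30 mm, draw them off along the stand's -x by 60 mm or more, and then raise them. A crossbar joins the prongs 34 mm behind the hook point
- axle_groove (a point): on the axis of the vial carousel's upright steel axle, at mid height of its groove, 80.5 mm above the bench. Axle 30 mm across; groove 5 mm high, 26.4 mm across, its lower edge flush with the top of the brass washer (48 mm across), 2.5 mm below this point. A ring lying on the washer has its centre 1 mm below this point. z up; the carousel's turn does not matter
- axle_end (a point): centre of the axle's top end, 15.5 mm above axle_groove; the last 5 mm is a cone from 30 down to 22.4 mm across. Around the axle six black cups stand 66 mm from its axis on the aluminium disc (88 mm radius, on a round blue drive unit); the vials' caps reach 19 mm above this point
- vial1: glass vial, pale blue with a white cap, 21 mm across, 49 mm tall, standing in a cup of the carousel; origin under its foot; must stay
- vial2: another such vial in a cup of the carousel
- vial3: another such vial in a cup of the carousel
- beaker: glass beaker, 68 mm across, 85 mm tall; origin under its foot; must stay
- grease_jar: white jar with a blue cap, 52 mm across, 50 mm tall; origin under its foot; must stay
- screwdriver: screwdriver lying on the bench along its x; must stay
- boss_head: blue boss-head clamp with a wing screw, 34 x 30 x 32 mm, on the bench; must stay
There are look-alikes about, which are no part of the job. Leave any red look-alike of the part that bears hook alone.

How it is judged:
On the way, in this order (a step that is already met when the one before it is completed fails the run):
1. the pliers have been lifted off the hook and drawn clear of its prongs (horizontal distance between pliers_grip and hook above 0.05 m and contact force between pliers and hook_stand below 0.1 N and height (world z) of ring_center above 0.055 m and contact force between the fingers and pliers above 1 N), for 0.1 s.
2. the ring, spread, is around the axle (z of ring_center in the frame of axle_groove between -0.003 and 0.01 m and horizontal distance between ring_center and axle_groove below 0.004 m and value of joint lever_left above 0.105 rad), for 0.05 s.
At the end, for the whole second after the job is handed in: The pliers are held squeezed (lever_left over 0.139 rad), ring around the axle within 3.5 mm of its axis, from 3 mm below to 1.5 mm above mid groove, level within 0.12 rad, at rest, clear of the hook; vials within 15 mm, other things within 20 mm of their starts (value of joint lever_left above 0.139 rad and horizontal distance between ring_center and axle_groove below 0.0035 m and z of ring_center in the frame of axle_groove between -0.003 and 0.0015 m and angle between the z axis of ring_center and the z axis of axle_groove, either way round below 0.12 rad and contact force between the fingers and pliers above 3 N and contact force between pliers and hook_stand below 0.1 N and linear speed of pliers below 0.02 m/s and distance of each of vial1, vial2, vial3 from where it was at the start of the episode below 0.015 m and distance of each of beaker, grease_jar, screwdriver, boss_head from where it was at the start of the episode below 0.02 m); the arm keeps its last pose, push and grip.
It fails at once if the ring was on the axle without being kept spread (z of ring_center in the frame of axle_groove between -0.003 and 0.01 m and horizontal distance between ring_center and axle_groove below 0.004 m and value of joint lever_left below 0.07 rad).
It fails at once if the ring or pliers were forced against the carousel with more than 45 N (contact force between pliers and carousel above 45 N).
It fails at once if the pliers were dropped (height (world z) of ring_center below 0.03 m).
It fails at once if a vial or another thing on the bench was displaced (distance of any of vial1, vial2, vial3 from where it was at the start of the episode above 0.015 m or distance of any of beaker, grease_jar, screwdriver, boss_head from where it was at the start of the episode above 0.02 m).
It also fails if it takes over 38 s, if anything falls off the work surface, if the arm or the gripper's body presses on something with over 40 N, if the wrist force passes 120 N, or if a joint passes its speed limit or range.

## Robot

A 6-joint arm with a two-finger parallel gripper is mounted at the origin on the work surface. World frame = base frame: x ahead of the robot, y to its left, z up, the work surface at z = 0. Lengths are in m, angles in rad, forces in N, time in s.
With the tool pointing down it reaches from about 0.325 to 0.775 m from the base axis. Payload 9.3 kg.
Tool frame: the origin (TCP) lies on the centre line of the jaws, within the pads' length; the fingertips stand tip_reach ahead of it and the grasp point (between the pads) lies 3 mm ahead of it (tip_reach is the distance from the TCP to the fingertips, in m); z points along the fingers, y is the line along which they close (so a half turn about z gives the same grasp; the last joint's range is limited). The gripper opens to 85 mm and grips with 20 to 120 N. Pads are 22 mm wide; open, the fingers measure 114 mm over their backs; the gripper's body (76 mm by 85 mm) begins 54 mm behind the grasp point. The pads swing forward as they close: fully open they stand 13 mm farther back than shut.
Start: joints at [0.994, 0.259, 0.021, 1.334, 0, 1.418], TCP at [0.226, 0.501, 0.219] pointing down, gripper open.
Joint ranges: [-3.04, 3.04], [-0.91, 1.82], [-1.04, 1.36], [-1.92, 1.95], [-1.52, 1.45], [-3.14, 3.14]. Speed limits (rad/s): [2.22, 2.22, 2.79, 3.14, 3.14, 3.14].

## Interface

Orientations are given as a rotation vector (axis times angle).
In Python, from station import get_obs, camera, job_done, tip_reach gives the robot as it stands.
- The arm moves only by the shell command python3 -m jog 'ROWS' [FORCE]. ROWS is JSON, a list that holds one entry, the list of rows, each a list of 5 numbers: the shift along the tool's x, y, z in m, then the turn about the tool's z in degrees, then the closure, from 0 (fully open) to 1 (shut). A call has exactly 5 rows; each row shifts and turns the commanded pose from where the row before left it, along the tool's axes as they then stand; what a row does not reach is not made up. A row lasts 1/8 s, in which the tool goes at most 62.5 mm and 10.7 degrees, less where a joint would pass 70% of its speed; a pose out of reach is approached as far as the arm can. A call is refused whole if a number of a shift passes 0.0625 or a number of a turn 10.7, either way. A call with a gripper value outside its range is refused whole. The fingers move at their own pace and stop on an object; FORCE is the grip in N (left out, the last holds). Time passes only in rows, so rows that do not move let the fingers close, or fill a call up. It gives the time, the measured TCP pose, the force, the opening and the grip force at its end, in the units of the state.
- get_obs(): the state, without advancing time (a new reading comes with each control period).
- camera(name): name is "scene" or "side" or "wrist"; returns a dict with "frame" (420x560x3 uint8, red, green, blue), "intrinsics" (3x3 intrinsics, pixels), "origin" and "attitude" of the camera in the world; the wrist camera has in their place "tool_from_camera" (4x4, takes a point from camera to tool coordinates, whose origin is the TCP and whose axes are the flange's). Camera axes: x right, y up, looking along -z (the intrinsics and any distortion apply to the point x, -y, -z); pixel columns grow to the right and rows downward; lengths in m; the calibration is good to about 2 mm. The wrist camera is an equidistant fisheye: a pixel r from the principal point sees the ray r / f radians off the axis. A picture is of the moment at which its call begins: read the wrist's pose just before it. There is no depth.
- job_done(): hands the job in; it is judged then, once.
The state is a dict: "t": time; "q": joint angles; "dq": joint speeds; "joint_torque": joint torques, N m; "tool_pos": TCP position; "ee_rot": TCP orientation; "wrist_force": force on the tool from outside, world axes, zero at the start; "wrist_torque": the same for the moment, N m; "width": opening from 0.0 (shut) to 1.0 (fully open); "grip_force": force on a finger pad.
Only numpy, scipy, OpenCV 4.12 (cv2) and the standard library are available. Lean on these libraries where they do the work, as an engineer would, in place of code of your own. Each camera call takes 0.05 s, during which the arm holds its last target. There are 200 camera calls.

## Working session

There is one attempt and no reset: what is moved stays moved. The work goes in short steps, Python scripts to look and compute and a shell command to move; the robot and the scene stay as the last step left them, time stands still between calls to the robot, and variables do not carry over. Pictures are saved under pics/ and viewed, at most 10 in all, crops included, and the job is handed in when it is done.

```bash
mkdir -p pics; ls
cat > h.py <<'E'
import numpy as np, cv2, pickle
from scipy.spatial.transform import Rotation as R
from station import get_obs, camera, job_done, tip_reach
def snap(n, save=None):
    o=get_obs(); c=camera(n); c['obs']=o
    if save:
        cv2.imwrite('pics/%s.png'%save, c['frame'][:,:,::-1]); pickle.dump(c,open('pics/%s.pkl'%save,'wb'))
    return c
def ray(c,u,v):
    K=np.array(c['intrinsics'])
    x=(u-K[0,2])/K[0,0]; y=(v-K[1,2])/K[1,1]
    if 'tool_from_camera' in c:
        r=np.hypot(x,y); s=np.sin(r)/r if r>1e-9 else 1
        d=np.array([x*s,-y*s,-np.cos(r)])
        T=np.array(c['tool_from_camera']); o=c['obs']; Rt=R.from_rotvec(o['ee_rot']).as_matrix()
        return Rt@T[:3,3]+o['tool_pos'], Rt@T[:3,:3]@d
    d=np.array([x,-y,-1.]); d/=np.linalg.norm(d)
    A=np.array(c['attitude']); A=A if A.shape==(3,3) else R.from_rotvec(A).as_matrix()
    return np.array(c['origin']), A@d
def onplane(c,u,v,z):
    p,d=ray(c,u,v); return p+d*(z-p[2])/d[2]
def tri(rs):
    A=0;b=0
    for p,d in rs:
        P=np.eye(3)-np.outer(d,d); A=A+P; b=b+P@p
    x=np.linalg.solve(A,b); return x,[np.linalg.norm(np.cross(x-p,d)) for p,d in rs]
def proj(c,X):
    K=np.array(c['intrinsics']); X=np.array(X)
    if 'tool_from_camera' in c:
        T=np.array(c['tool_from_camera']); o=c['obs']; Rt=R.from_rotvec(o['ee_rot']).as_matrix()
        q=T[:3,:3].T@(Rt.T@(X-o['tool_pos'])-T[:3,3]); x,y,z=q[0],-q[1],-q[2]
        r=np.hypot(x,y); th=np.arctan2(r,z); return K[0,2]+K[0,0]*th*x/r, K[1,2]+K[1,1]*th*y/r
    A=np.array(c['attitude']); A=A if A.shape==(3,3) else R.from_rotvec(A).as_matrix()
    q=A.T@(X-np.array(c['origin'])); return K[0,2]+K[0,0]*q[0]/-q[2], K[1,2]+K[1,1]*-q[1]/-q[2]
E
python3 - <<'E'
from h import *
for n in ['scene','side','wrist']:
    c=snap(n,n+'0'); print(n,np.round(c['intrinsics'],1).tolist(),{k:np.round(c[k],3).tolist() for k in c if k in('origin','attitude','tool_from_camera')})
a=[cv2.imread('pics/%s0.png'%n) for n in('scene','side')]
cv2.imwrite('pics/ab.png',cv2.resize(a[0],(800,600)))
cv2.imwrite('pics/b.png',cv2.resize(a[1],(800,600)))
print(tip_reach() if callable(tip_reach) else tip_reach, get_obs())
E
```

```text
pics
scene [[395.1, 0.0, 282.8], [0.0, 395.1, 209.2], [0.0, 0.0, 1.0]] {'origin': [1.187, -0.357, 0.713], 'attitude': [0.864, 0.527, 1.041]}
side [[447.9, 0.0, 273.2], [0.0, 447.9, 211.1], [0.0, 0.0, 1.0]] {'origin': [0.054, 0.762, 0.996], 'attitude': [0.267, -1.023, -2.474]}
wrist [[325.2, 0.0, 280.6], [0.0, 325.2, 207.7], [0.0, 0.0, 1.0]] {'tool_from_camera': [[0.0, 0.963, 0.268, 0.069], [1.0, -0.0, 0.0, 0.0], [0.0, 0.268, -0.963, -0.155], [0.0, 0.0, 0.0, 1.0]]}
0.022 {'t': 0.15, 'q': array([ 9.94405672e-01,  2.59072999e-01,  2.09850377e-02,  1.33366931e+00,
       -1.83306206e-05,  1.41817226e+00]), 'dq': array([-4.81574675e-04, -4.40122281e-04,  6.85393668e-04,  2.77786983e-05,
        7.16235715e-05,  1.85162097e-03]), 'joint_torque': array([ 1.81572661e-03, -5.55971396e+01,  3.44661319e+01,  1.13742487e-02,
       -1.77775460e-04, -4.03709339e-05]), 'tool_pos': array([0.22607433, 0.50117871, 0.2181188 ]), 'ee_rot': array([-6.60612972e-01, -3.07101745e+00,  1.42039513e-03]), 'wrist_force': array([ 0.47037189, -0.26303174, -0.31985674]), 'wrist_torque': array([ 0.00329555, -0.02018787,  0.01038695]), 'grip_force': 0.0, 'width': 0.996240489919794}
```

View pics/ab.png

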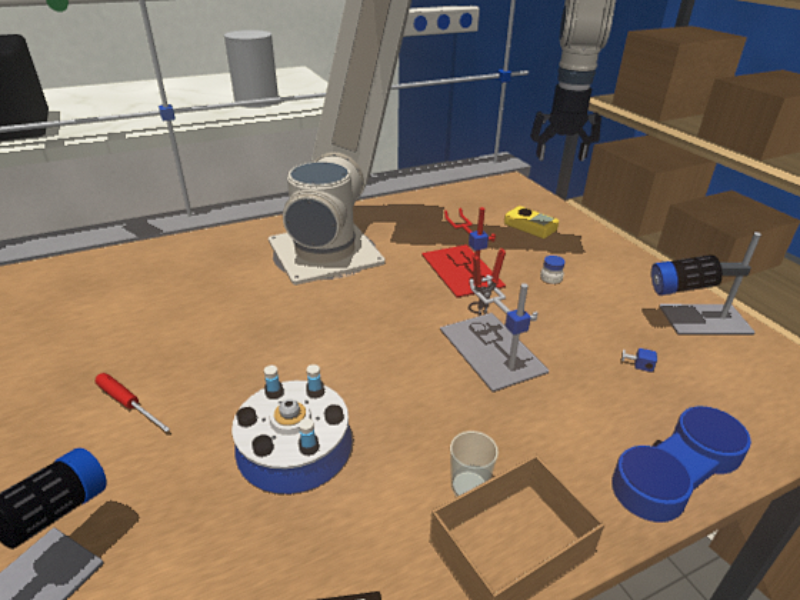

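View pics/b.png

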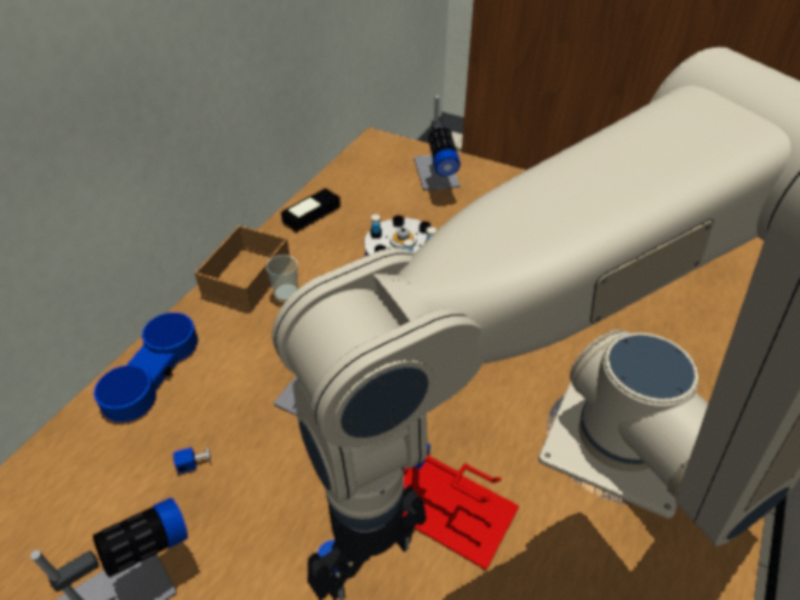

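The scene view shows the grey-base stand (rod at ~(520,290–370), base corners (442,333), (545,370)) with red-gripped pliers at ~(487,270), the red look-alike stand behind it at (460,265), and the carousel axle at (290,408). I'll enlarge the stands and take the wrist view.

Run:
```python
import cv2,numpy as np
a=cv2.imread('pics/scene0.png'); w=cv2.imread('pics/wrist0.png')
c=cv2.resize(a[135:275,290:390],None,fx=4,fy=4,interpolation=cv2.INTER_CUBIC) # 400x560
d=cv2.resize(w,(400,300))
e=cv2.resize(a[250:345,150:260],(400,300),interpolation=cv2.INTER_CUBIC)
o=np.zeros((600,800,3),np.uint8);o[:560,:400]=c;o[:300,400:]=d;o[300:,400:]=e
cv2.imwrite('pics/c.png',o)
```

```text
(no output)
```

View pics/c.png

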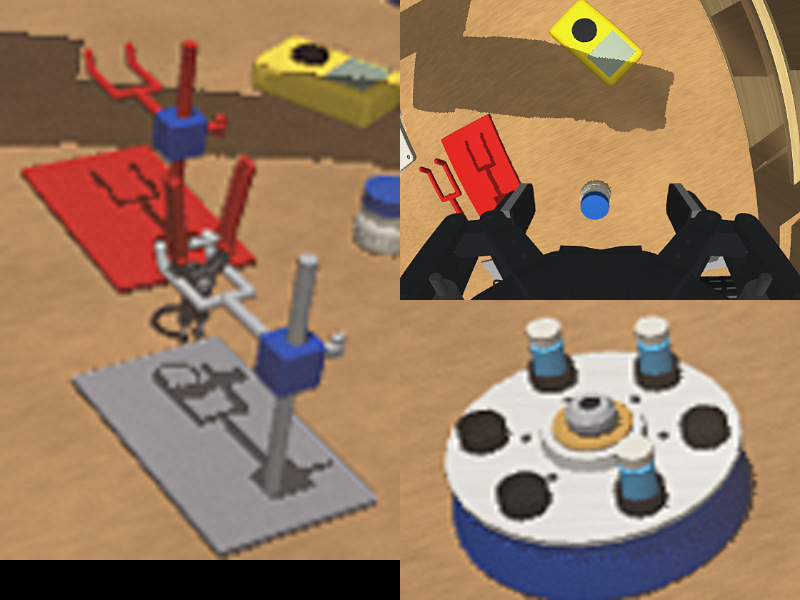

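Left panel: grey hook with the pliers on it (crop ~(200,270), i.e. scene ~(340,202)) versus the empty all-red hook at crop (125,75). The grey one bears the pliers, so it is the one meant. Next I'll compute its pose and the carousel's.

Run:
```python
from h import *
c=pickle.load(open('pics/scene0.pkl','rb'))
f=lambda u,v,z: onplane(c,290+(u+.5)/4-.5,135+(v+.5)/4-.5,z)
C=[f(72,381,.008),f(208,338,.008),f(377,503,.008),f(221,556,.008)]
for p in C: print(np.round(p,4))
print('sides',[round(np.linalg.norm(C[i]-C[i-3]),4) for i in range(4)], 'centre',np.mean(C,0).round(4))
ax=(C[2]-C[1]+C[3]-C[0]); ax/=np.linalg.norm(ax); print('stand x',ax.round(3),np.degrees(np.arctan2(ax[1],ax[0])))
rod=f(307,257,.193); print('rod',rod.round(4),'rodbase',f(275,492,.008).round(4)); 
print('hook',(rod-.11*ax).round(4))
print('grips top',f(174,172,.201).round(4),f(243,159,.201).round(4), 'hook prong ends',f(162,243,.127).round(4),f(210,236,.127).round(4))
# axle
g=lambda u,v,z: onplane(c,150+u*110/400,250+(v-300)*95/300,z)
print('axle end',g(590,406,.096).round(4)) 
for n,(u,v) in dict(v1=(545,325),v2=(653,324),v3=(634,447)).items(): print(n,g(u,v,.115).round(4))
print('disc L R',g(446,440,.06).round(4),g(741,440,.06).round(4))
```

```text
[0.4033 0.1089 0.008 ]
[0.3992 0.228  0.008 ]
[0.6024 0.2305 0.008 ]
[0.6015 0.109  0.008 ]
sides [np.float64(0.1191), np.float64(0.2032), np.float64(0.1215), np.float64(0.1982)] centre [0.5016 0.1691 0.008 ]
stand x [1.    0.006 0.   ] 0.3561770303668915
rod [0.5604 0.1736 0.193 ] rodbase [0.5652 0.175  0.008 ]
hook [0.4504 0.1729 0.193 ]
grips top [0.4525 0.1455 0.201 ] [0.4564 0.1955 0.201 ] hook prong ends [0.4256 0.16   0.127 ] [0.4315 0.195  0.127 ]
axle end [ 0.671  -0.0299  0.096 ]
v1 [ 0.6055 -0.0267  0.115 ]
v2 [0.6324 0.0348 0.115 ]
v3 [ 0.7286 -0.0353  0.115 ]
disc L R [ 0.6331 -0.1063  0.06  ] [0.7081 0.057  0.06  ]
```

```bash
python3 -m jog '[[[0,0,-0.015,-4.9,0],[0,0,-0.015,-4.9,0],[0,0,-0.015,-4.9,0],[0,0,-0.015,-4.9,0],[0,0,-0.015,-4.9,0]]]' 40
```

```text
t: 0.78
tool_pos: [0.2261, 0.5012, 0.2938]
ee_rot: [0.01, -3.141, 0.001]
wrist_force: [0.7, -0.0, 0.1]
width: 0.998
grip_force: 0.0
```

```bash
python3 -m jog '[[[-0.025,-0.05,0,0,0],[-0.035,-0.05,0,0,0],[-0.035,-0.05,0,0,0],[-0.035,-0.05,0,0,0],[-0.035,-0.05,0,0,0]]]'
python3 -m jog '[[[0,-0.05,0,0,0],[0,-0.03,0.0,0,0],[0,0,0,0,0],[0,0,0,0,0],[0,0,0,0,0]]]'
python3 - <<'E'
from h import *
c=snap('wrist','w1'); print(c['obs']['tool_pos'],R.from_rotvec(c['obs']['ee_rot']).as_matrix().round(3).tolist())
cv2.imwrite('pics/w1b.png',cv2.resize(cv2.imread('pics/w1.png'),(800,600)))
E
```

```text
t: 1.4
tool_pos: [0.3928, 0.2502, 0.2935]
ee_rot: [-0.006, 3.142, 0.0]
wrist_force: [0.4, -0.3, 0.5]
width: 1.001
grip_force: 0.0
t: 2.02
tool_pos: [0.3924, 0.1727, 0.2935]
ee_rot: [0.008, -3.141, -0.0]
wrist_force: [0.1, 0.4, 0.4]
width: 0.998
grip_force: 0.0
[0.39236623 0.17273545 0.29345539] [[-1.0, -0.005, -0.0], [-0.005, 1.0, 0.0], [0.0, 0.0, -1.0]]
```

View pics/w1b.png

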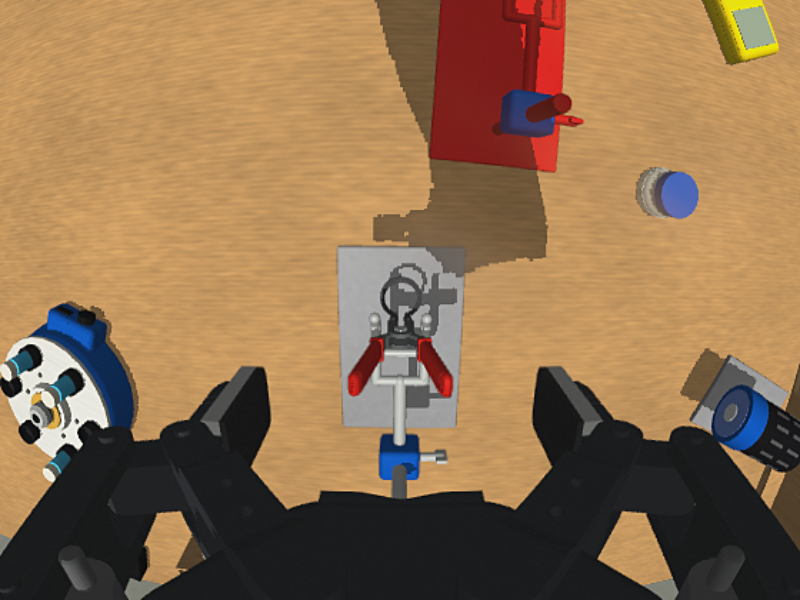

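Wrist view: pliers' grip tops at ~(356,385) and (446,385), prong ends (375,320)/(428,320), ring centred ~(401,297), base corners (337,247)…(456,427), carousel at (45,410).

```bash
cat > m.py <<'E'
from h import *
c=pickle.load(open('pics/w1.pkl','rb')); im=c['frame'].astype(int)
f=lambda u,v,z: onplane(c,(u+.5)*.7-.5,(v+.5)*.7-.5,z).round(4)
for n,(u,v,z) in dict(b1=(337,247,.008),b2=(465,248,.008),b3=(457,427,.008),b4=(344,427,.008),prR=(375,319,.127),prL=(428,319,.127),gR=(355,384,.201),gL=(446,384,.201),rod=(400,466,.193)).items(): print(n,f(u,v,z))
# base plate edges / red grips centroid
r,g,b=im[...,0],im[...,1],im[...,2]
m=((r>110)&(g<60)&(b<60)).astype(np.uint8); m[:200]=0
n,l,st,ce=cv2.connectedComponentsWithStats(m)
for i in range(1,n):
    if st[i,4]>60: print('red',st[i],ce[i].round(1), onplane(c,*ce[i],.170).round(4))
# ring: dark blob
m=((r<70)&(g<70)&(b<70)).astype(np.uint8); s=m[190:228,262:302]; 
cv2.imwrite('pics/ringc.png',cv2.resize(c['frame'][180:280,225:335,::-1],(800,727))[:600])
# hough on axle not here
E
python3 m.py
```

```text
b1 [0.396  0.1114 0.008 ]
b2 [0.3964 0.2349 0.008 ]
b3 [0.5944 0.2359 0.008 ]
b4 [0.5951 0.1112 0.008 ]
prR [0.4294 0.1544 0.127 ]
prL [0.4292 0.193  0.127 ]
gR [0.4457 0.1462 0.201 ]
gL [0.4454 0.2001 0.201 ]
rod [0.5114 0.1731 0.193 ]
red [295 243  22  35 260] [306.9 263.2] [0.4549 0.1984 0.17  ]
red [244 260  10  17 138] [248.2 268.1] [0.4605 0.1427 0.17  ]
```

View pics/ringc.png

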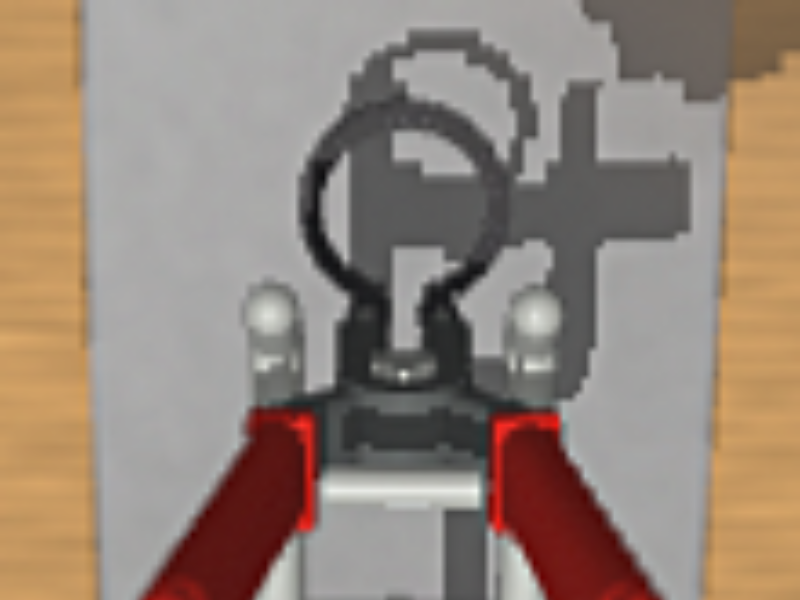

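Pliers_grip ≈ (0.447, 0.173, 0.170), with the prong ends, base, grip tops and ring all agreeing; yaw ≈ 0. Moving above and down.

```bash
python3 -m jog '[[[-0.025,0,0,0,0],[-0.03,0.0005,0,0,0],[0,0,0.02,0,0],[0,0,0.02,0,0],[0,0,0.02,0,0]]]'
python3 -m jog '[[[0,0,0.02,0,0],[0,0,0.02,0,0],[0,0,0.01,0,0],[0,0,0.01,0,0],[0,0,0,0,0]]]'
python3 - <<'E'
from h import *
c=snap('wrist','w2'); print(c['obs']['tool_pos'])
cv2.imwrite('pics/w2b.png',cv2.resize(cv2.imread('pics/w2.png'),(800,600)))
E
```

```text
t: 2.7
tool_pos: [0.4474, 0.1735, 0.2327]
ee_rot: [0.008, -3.141, 0.0]
wrist_force: [0.2, -0.3, -0.7]
width: 0.997
grip_force: 0.0
t: 3.32
tool_pos: [0.4472, 0.1728, 0.1732]
ee_rot: [0.006, -3.141, 0.0]
wrist_force: [0.1, -1.6, -0.6]
width: 0.998
grip_force: 0.0
[0.44724994 0.172808   0.17323859]
```

View pics/w2b.png

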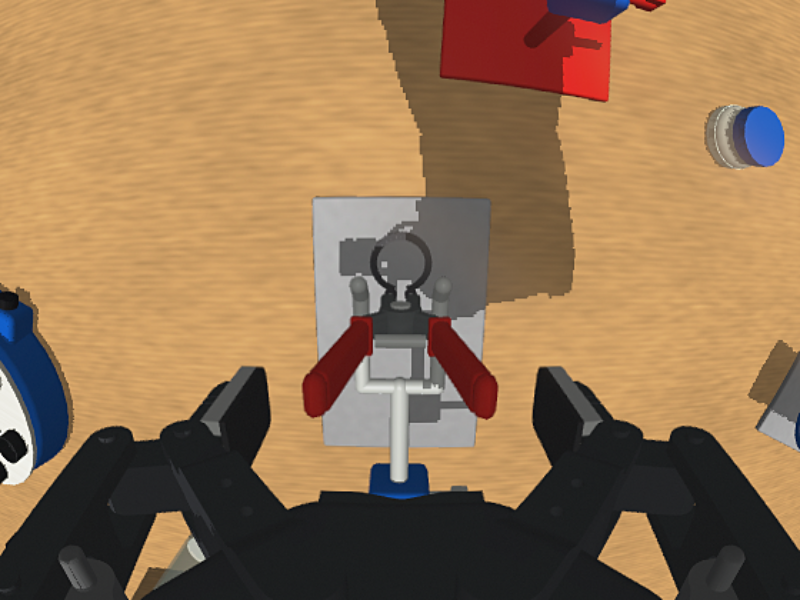

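The grips (303–497 px) sit centred between the pads (267/538). Closing.

```bash
python3 -m jog '[[[0,0,0,0,0.3],[0,0,0,0,0.45],[0,0,0,0,0.55],[0,0,0,0,0.65],[0,0,0,0,0.8]]]' 45
python3 -m jog '[[[0,0,0,0,1],[0,0,0,0,1],[0,0,0,0,1],[0,0,0,0,1],[0,0,0,0,1]]]' 45
```

```text
t: 4.0
tool_pos: [0.4498, 0.173, 0.1771]
ee_rot: [-0.006, 3.134, 0.002]
wrist_force: [-0.5, 1.0, 22.9]
width: 0.201
grip_force: 11.5
t: 4.62
tool_pos: [0.4511, 0.1755, 0.1789]
ee_rot: [-0.008, 3.129, 0.011]
wrist_force: [-0.4, 11.6, 35.7]
width: -0.001
grip_force: 17.0
```

Run:
```python
from h import *
c=snap('wrist','w3'); s=snap('scene','s3'); print(c['obs']['tool_pos'],c['obs']['width'])
o=np.zeros((600,800,3),np.uint8)
o[:, :400]=cv2.resize(cv2.imread('pics/w3.png')[150:420,190:370],(400,600))
o[:, 400:]=cv2.resize(cv2.imread('pics/s3.png')[120:270,290:390],(400,600))
cv2.imwrite('pics/d.png',o)
```

```text
[0.45110168 0.1755359  0.1789177 ] -0.0007198099825668073
```

View pics/d.png

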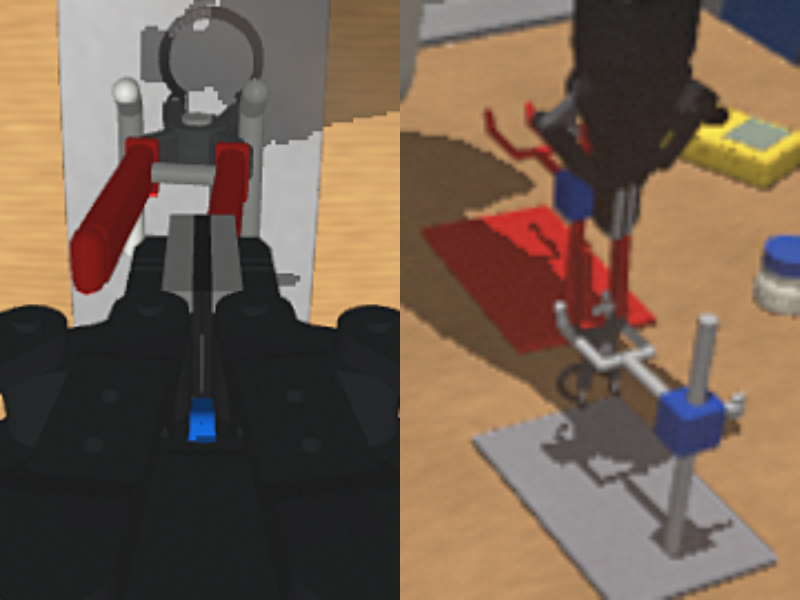

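Picture: the fingers shut fully (pads at crop (205,250)) without holding the grips, which lie toward the camera side (−x). The ring is still where it was. The pads must have passed on the grips' +x side, so I'll work out the true x offset from pictures w2/w3 and back the shut fingers straight up.

```bash
python3 - <<'E'
from h import *
w1,w2,w3=[pickle.load(open('pics/%s.pkl'%k,'rb')) for k in('w1','w2','w3')]
k=lambda p:(np.array(p)/.7+.2).round(1)
t=w2['obs']['tool_pos']
for z in (.164,.170,.19):
  for dx in(-.011,.011): print('pad edge z',z,'dx',dx,k(proj(w2,t+[dx,-.0425,z-t[2]])),k(proj(w2,t+[dx,.0425,z-t[2]])))
for x in(.439,.447,.455): print('grip top',x,k(proj(w2,[x,.142+.0,.201])),k(proj(w2,[x,.205,.201])),'bottom',k(proj(w2,[x,.151,.140])))
P=lambda c,u,v: ray(c,(u+.5)*.7-.5,(v+.5)*.7-.5)
# grip tops (outer end centre) from w1 and w2
print('tri R',tri([P(w1,355,384),P(w2,314,400)]),'L',tri([P(w1,446,384),P(w2,484,400)]))
# extents of red in each
for n,c in(('w1',w1),('w2',w2),('w3',w3)):
    hsv=cv2.cvtColor(c['frame'],cv2.COLOR_RGB2HSV); m=(((hsv[...,0]<6)|(hsv[...,0]>174))&(hsv[...,1]>170)&(hsv[...,2]>60)).astype(np.uint8); m[:200]=0;m[:,:180]=0;m[:,380:]=0
    q,l,st,ce=cv2.connectedComponentsWithStats(m)
    for i in range(1,q):
        if st[i,4]>40:
            box=cv2.boxPoints(cv2.minAreaRect(np.argwhere(l==i)[:,::-1].astype(np.float32))); print(n,st[i],(box/.7).round(0).tolist())
E
python3 -m jog '[[[0,0,-0.003,0,1],[0,0,-0.003,0,1],[0,0,-0.003,0,1],[0,0,-0.003,0,1],[0,0,0,0,1]]]' 20
```

```text
pad edge z 0.164 dx -0.011 [288.5 327.8] [511.3 328.7]
pad edge z 0.164 dx 0.011 [292.8 379.8] [506.6 380.8]
pad edge z 0.17 dx -0.011 [284.8 333.1] [514.9 334.1]
pad edge z 0.17 dx 0.011 [289.5 386.5] [509.8 387.4]
pad edge z 0.19 dx -0.011 [270.8 353.6] [528.5 354.8]
pad edge z 0.19 dx 0.011 [277.2 411.7] [521.7 412.8]
grip top 0.439 [298.9 376.4] [504.4 377.2] bottom [348.9 315.9]
grip top 0.447 [300.9 399.4] [502.2 400.1] bottom [349.5 333.5]
grip top 0.455 [303.  421.2] [499.8 421.9] bottom [350.  350.6]
tri R (array([0.44448267, 0.14680289, 0.2046879 ]), [np.float64(0.0005539370481614939), np.float64(0.0005539370481614102)]) L (array([0.44842784, 0.20031956, 0.19649375]), [np.float64(0.0007475700883883787), np.float64(0.0007475700883884134)])
w1 [244 236  25  41 481] [[341.0, 388.0], [374.0, 333.0], [391.0, 343.0], [359.0, 399.0]]
w1 [292 237  25  41 490] [[409.0, 344.0], [427.0, 334.0], [458.0, 390.0], [439.0, 400.0]]
w2 [ 212  222   49   70 1661] [[288.0, 398.0], [358.0, 308.0], [388.0, 331.0], [318.0, 422.0]]
w2 [ 300  222   48   72 1661] [[411.0, 331.0], [442.0, 308.0], [511.0, 401.0], [480.0, 424.0]]
w3 [ 222  212   39   70 1337] [[304.0, 390.0], [358.0, 296.0], [386.0, 312.0], [333.0, 407.0]]
w3 [284 214  18  43 492] [[404.0, 364.0], [410.0, 304.0], [433.0, 306.0], [427.0, 366.0]]
t: 5.35
tool_pos: [0.4476, 0.1727, 0.1861]
ee_rot: [-0.006, 3.14, 0.0]
wrist_force: [-0.1, -0.7, -0.1]
width: 0.004
grip_force: 0.0
```

Run:
```python
from h import *
w1,w2=[pickle.load(open('pics/%s.pkl'%k,'rb')) for k in('w1','w2')]
w4=snap('wrist','w4')
k=lambda p:(np.array(p)/.7+.2).round(1)
for n,c in(('w2 open',w2),('now shut',w4)):
  t=np.array(c['obs']['tool_pos'])
  for s in(.022,.009,-.005,-.02,-.03): print(n,s,k(proj(c,t+[-.011,-.0425 if 'w2' in n else 0,-s])))
g=w4['frame'].mean(2); print(g[200:300:3,281].astype(int)); print(g[200:300:3,272].astype(int)); print(g[200:300:3,292].astype(int))
cv2.imwrite('pics/e.png',cv2.resize(cv2.imread('pics/w4.png')[140:350,140:420],(800,600)))
```

```text
w2 open 0.022 [295.6 317.4]
w2 open 0.009 [288.3 328. ]
w2 open -0.005 [279.4 341. ]
w2 open -0.02 [268.2 357.4]
w2 open -0.03 [259.7 370.1]
now shut 0.022 [399.9 318.2]
now shut 0.009 [399.8 329. ]
now shut -0.005 [399.7 342.6]
now shut -0.02 [399.6 359.8]
now shut -0.03 [399.4 373.2]
[106  33  87 114  48  65  65  66  67 108 132 118 185 182 182 200  23  28
  27  28  26  28  29  28  28  29  29  37  38  37  37  36  37  39]
[ 99  78  41  45  56  60  58  59  58 110 132 116 186 184 180 191  87  89
  88  89  89  88  89  89  88  89  89 117  57  29  32  31  32  30]
[ 43  49  50  50  62  59  56  57  55 107 131 120 101 101 102 104  88  88
  88  89  89  89  88  89  88  88  88 120  30  32  30  31  32  31]
```

View pics/e.png

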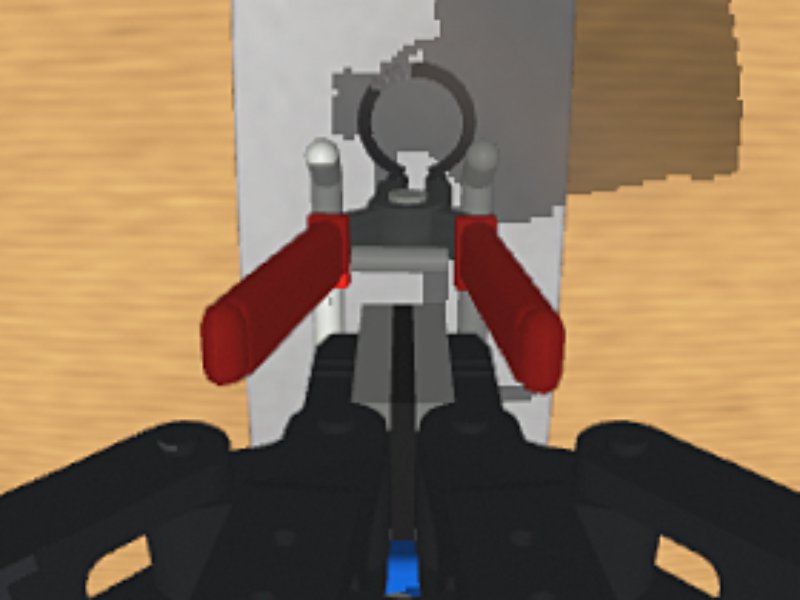

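The pliers hang unharmed. The pads look ~37 mm higher in the view than tip_reach says, so I'll check the tip height independently with the scene camera.

Run:
```python
from h import *
s3=pickle.load(open('pics/s3.pkl','rb'))
for z in(.157,.17,.18,.19,.2,.21): print(z,np.round(proj(s3,[.451,.1755,z]),1))
s=snap('scene','s4'); t=s['obs']['tool_pos'];print(t,tip_reach)
im=s['frame'].astype(int); 
u0,v0=proj(s,[t[0],t[1],t[2]-.005]); print('TCP-5',u0,v0)
for z in(.164,.18,.19,.2,.21,.22): print(z,np.round(proj(s,[t[0],t[1],z]),1))
u=int(round(u0))
for du in(-4,-2,0,2,4): print(u+du,[tuple(im[v,u+du]) if 0 else (v,int(im[v,u+du].mean()),int(im[v,u+du,0]-im[v,u+du,2])) for v in range(150,215,3)])
```

```text
0.157 [341.  189.4]
0.17 [341.5 185.2]
0.18 [341.9 181.9]
0.19 [342.3 178.6]
0.2 [342.7 175.3]
0.21 [343.1 172. ]
[0.44736023 0.17258078 0.18566173] 0.022
TCP-5 340.2439015162709 181.29265513244914
0.164 [339.6 186.7]
0.18 [340.2 181.5]
0.19 [340.6 178.2]
0.2 [341.  174.9]
0.21 [341.4 171.5]
0.22 [341.8 168.1]
336 [(150, 35, 16), (153, 44, 45), (156, 42, 22), (159, 43, 15), (162, 41, 13), (165, 67, -55), (168, 62, -38), (171, 54, -11), (174, 84, -8), (177, 137, 86), (180, 131, 79), (183, 95, 150), (186, 99, 153), (189, 96, 148), (192, 89, 131), (195, 59, 71), (198, 59, 77), (201, 57, 56), (204, 72, 6), (207, 185, 2), (210, 51, 21), (213, 60, 19)]
338 [(150, 41, 12), (153, 37, 16), (156, 45, 15), (159, 41, 15), (162, 42, 13), (165, 41, 16), (168, 40, 19), (171, 44, 17), (174, 83, 30), (177, 144, 90), (180, 143, 86), (183, 112, 115), (186, 98, 154), (189, 97, 152), (192, 92, 141), (195, 89, 22), (198, 59, 80), (201, 53, 4), (204, 63, 9), (207, 150, 3), (210, 143, 4), (213, 58, 9)]
340 [(150, 40, 13), (153, 44, 14), (156, 40, 15), (159, 44, 14), (162, 42, 14), (165, 41, 15), (168, 43, 1
[... 208 characters left out ...]
10, 203, 3), (213, 41, 17)]
342 [(150, 38, 15), (153, 42, 15), (156, 41, 13), (159, 45, 15), (162, 38, 17), (165, 57, 12), (168, 69, 10), (171, 84, 8), (174, 91, 7), (177, 122, 59), (180, 143, 90), (183, 144, 88), (186, 143, 83), (189, 99, 155), (192, 109, 116), (195, 112, 3), (198, 108, 3), (201, 59, 12), (204, 80, 6), (207, 74, 9), (210, 197, 3), (213, 51, 6)]
344 [(150, 46, 12), (153, 41, 13), (156, 43, 14), (159, 43, 14), (162, 43, 14), (165, 103, 4), (168, 87, 9), (171, 65, 9), (174, 52, 10), (177, 143, 94), (180, 147, 90), (183, 151, 88), (186, 153, 89), (189, 94, 98), (192, 57, 78), (195, 75, 47), (198, 50, 11), (201, 62, 9), (204, 60, 26), (207, 64, 47), (210, 166, 2), (213, 75, 44)]
```

Both cameras agree that the tips end ~13 mm short of the TCP, not 22 mm ahead. So the fingers stand ~35 mm higher than stated, and I closed on the grip tops. I'll raise, open, and descend that much lower, watching the force.

```bash
python3 -m jog '[[[0,0,-0.015,0,1],[0,0,-0.015,0,1],[0,0,0,0,0],[0,0,0,0,0],[0,0,0,0,0]]]' 45
python3 -m jog '[[[0,0,0,0,0],[0,0.0005,0.015,0,0],[0,0,0.015,0,0],[0,0,0.012,0,0],[0,0,0.01,0,0]]]'
python3 -m jog '[[[0,0,0.007,0,0],[0,0,0.006,0,0],[0,0,0.004,0,0],[0,0,0.003,0,0],[0,0,0,0,0]]]'
python3 - <<'E'
from h import *
c=snap('wrist','w5'); s=snap('scene','s5')
o=np.zeros((600,800,3),np.uint8)
o[:420,:]=cv2.resize(cv2.imread('pics/w5.png')[200:347,140:420],(800,420))
o[420:,:300]=cv2.resize(cv2.imread('pics/s5.png')[130:230,280:430],(300,180))
o[300:,500:]=cv2.resize(cv2.imread('pics/s5.png')[130:230,290:390],(300,300))
cv2.imwrite('pics/f.png',o)
E
```

```text
t: 6.08
tool_pos: [0.4472, 0.1726, 0.2152]
ee_rot: [0.006, -3.141, 0.0]
wrist_force: [-0.6, 0.2, -0.9]
width: 0.638
grip_force: 0.0
t: 6.7
tool_pos: [0.4472, 0.1731, 0.1624]
ee_rot: [0.006, -3.141, 0.0]
wrist_force: [0.4, -0.3, -0.0]
width: 1.001
grip_force: 0.0
t: 7.32
tool_pos: [0.4474, 0.1732, 0.1435]
ee_rot: [0.006, -3.142, -0.0]
wrist_force: [-0.5, 0.6, -1.5]
width: 1.003
grip_force: 0.0
```

View pics/f.png

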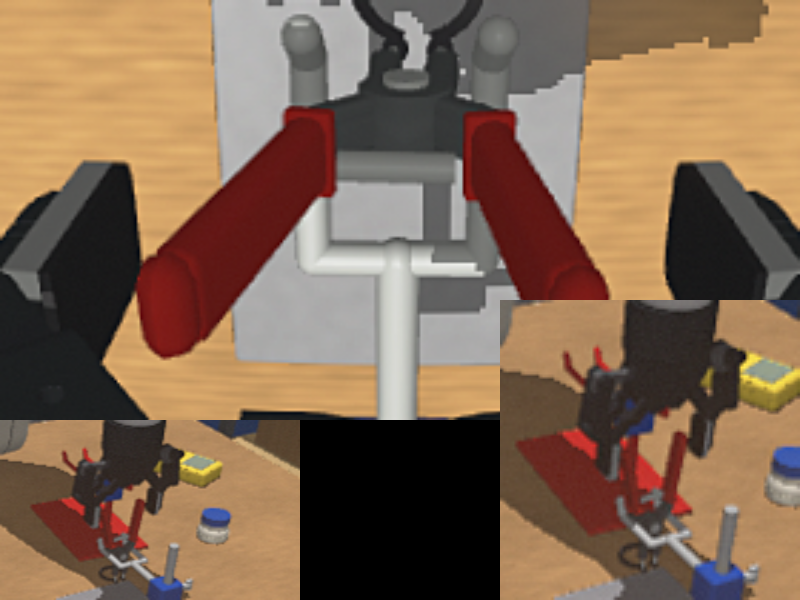

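The pads now flank the grips (pads at crop x 138/668, grips 140–605). The pliers lean ~4 mm to −y, which the squeeze will straighten. Closing.

```bash
python3 -m jog '[[[0,0,0,0,0.25],[0,0,0,0,0.35],[0,0,0,0,0.42],[0,0,0,0,0.48],[0,0,0,0,0.52]]]' 45
python3 -m jog '[[[0,0,0,0,0.56],[0,0,0,0,0.6],[0,0,0,0,0.65],[0,0,0,0,0.8],[0,0,0,0,0.8]]]' 45
```

```text
t: 8.05
tool_pos: [0.4485, 0.1726, 0.145]
ee_rot: [-0.005, 3.138, -0.002]
wrist_force: [-0.4, -5.6, 10.9]
width: 0.485
grip_force: 8.7
t: 8.68
tool_pos: [0.4482, 0.1726, 0.1443]
ee_rot: [-0.005, 3.14, -0.002]
wrist_force: [1.2, -4.5, 7.0]
width: 0.371
grip_force: 45.8
```

Squeezed to ~32 mm at 46 N, so it's on the stop. Lifting 25 mm, then drawing off along −x.

```bash
python3 -m jog '[[[0,0,-0.004,0,0.8],[0,0,-0.006,0,0.8],[0,0,-0.008,0,0.8],[0,0,-0.007,0,0.8],[0,0,0,0,0.8]]]'
python3 - <<'E'
from h import *
c=snap('wrist','w6'); s=snap('scene','s6')
o=np.zeros((600,800,3),np.uint8)
o[:,:500]=cv2.resize(cv2.imread('pics/w6.png')[150:340,200:360],(500,600))
o[:450,500:]=cv2.resize(cv2.imread('pics/s6.png')[120:240,290:370],(300,450))
cv2.imwrite('pics/g.png',o)
E
```

```text
t: 9.3
tool_pos: [0.4477, 0.1733, 0.1692]
ee_rot: [-0.006, 3.141, 0.0]
wrist_force: [-0.4, -1.3, -2.1]
width: 0.369
grip_force: 46.0
```

View pics/g.png

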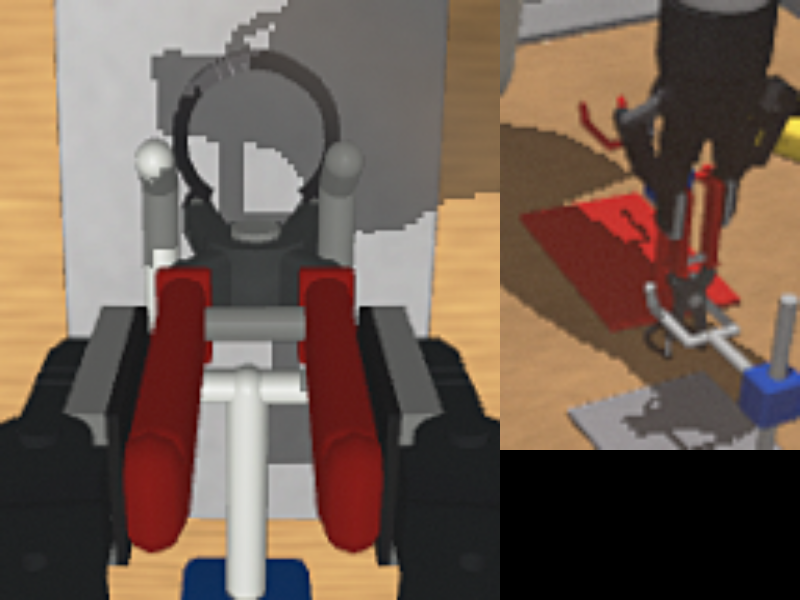

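The pliers are held squeezed with parallel grips, lifted clear of the prongs; the wrist force shows their ~2 N weight. That was my tenth picture, so I'll use numeric measurements from here on.

```bash
python3 -m jog '[[[0.015,0,0,0,0.8],[0.02,0,0,0,0.8],[0.025,0,0,0,0.8],[0.02,0,0,0,0.8],[0.01,0,0,0,0.8]]]'
python3 -m jog '[[[0,-0.01,-0.015,0,0.8],[0,-0.02,-0.02,0,0.8],[0,-0.025,-0.02,0,0.8],[0,-0.015,-0.01,0,0.8],[0,0,0,0,0.8]]]'
python3 - <<'E'
from h import *
c=snap('wrist','w7'); o=c['obs']; t=o['tool_pos']; print(o['t'],t,R.from_rotvec(o['ee_rot']).as_matrix().round(4).tolist(),o['wrist_force'],o['width'])
im=c['frame']; g=im.astype(int).max(2)
m=(g<75).astype(np.uint8)
e=t+[-.016,0,.0265-.108]; print('ring px expected',proj(c,e))
u,v=map(int,proj(c,e))
for r in range(v-40,v+60,4): print(r,''.join('#' if m[r,x] else '.' for x in range(u-45,u+46,1)))
E
```

```text
t: 10.02
tool_pos: [0.3559, 0.1729, 0.1688]
ee_rot: [-0.007, 3.141, 0.0]
wrist_force: [-0.5, -0.5, -1.7]
width: 0.373
grip_force: 46.0
t: 10.65
tool_pos: [0.3581, 0.1023, 0.2342]
ee_rot: [-0.003, 3.14, 0.0]
wrist_force: [-0.2, -0.1, -0.9]
width: 0.368
grip_force: 46.0
10.65 [0.35812467 0.102303   0.23418139] [[-1.0, -0.002, 0.0018], [-0.002, 1.0, 0.0001], [-0.0018, 0.0, -1.0]] [-0.19978294 -0.09490199 -0.90853416] 0.3678279074535916
ring px expected (np.float64(279.9959485423864), np.float64(191.07586908749374))
151 ...........................................................................................
155 ...........................................................................................
159 ...........................................................................................
163 ...........................................................................................
167 ...........................................................................................
171 ..............................................##.####......................................
175 ..
[... 1117 characters left out ...]
########....................
223 .........................###############................###############....................
227 ...........................##########################################......................
231 ............................########################################.......................
235 ..................................############################.............................
239 ..................................############################.............................
243 ..................................############################.............................
247 ........#####....................................................................##########
```

```bash
cat > ring.py <<'E'
from h import *
from scipy.optimize import least_squares
from scipy.ndimage import map_coordinates
def ringfit(c,z,u0,v0,deb=False):
    g=cv2.cvtColor(c['frame'],cv2.COLOR_RGB2GRAY).astype(float); t=c['obs']['tool_pos']
    P=[];cen=onplane(c,u0,v0,z)
    for it in range(3):
        P=[];Q=[]
        for a in np.radians(np.arange(50,311,5)):     # 0 = world +x (gap side)
            rr=np.linspace(.010,.026,65)
            pts=np.array([proj(c,cen+[r*np.cos(a),r*np.sin(a),0]) for r in rr])
            p=map_coordinates(g,[pts[:,1],pts[:,0]],order=1)
            w=np.clip(np.median(p)-15-p,0,None)
            if w.max()>15: 
                k=w.argmax(); s=slice(max(0,k-14),k+15); r=(w[s]*rr[s]).sum()/w[s].sum(); P.append(cen+[r*np.cos(a),r*np.sin(a),0])
        P=np.array(P); f=lambda q: np.hypot(P[:,0]-q[0],P[:,1]-q[1])-q[2]
        s=least_squares(f,[cen[0],cen[1],.019],loss='soft_l1',f_scale=.0007); cen=np.array([s.x[0],s.x[1],z])
    return cen,s.x[2],np.std(f(s.x)),len(P)
E
python3 - <<'E'
from ring import *
c=pickle.load(open('pics/w7.pkl','rb')); t=c['obs']['tool_pos']
for z in(.1475,.1527,.1577):
    cen,r,sd,n=ringfit(c,z,282.5,195); print(z,(cen-t).round(4),r.round(4),sd.round(4),n)
# independent height from scene camera
s=snap('scene','s7'); print('scene ring px exp',proj(s,cen))
g=s['frame'].astype(int).max(2); u,v=map(int,proj(s,cen))
for r in range(v-16,v+22,1): print(r,''.join('#' if g[r,x]<75 else '.' for x in range(u-28,u+29)),u-28 if r==v-16 else '')
E
```

```text
0.1475 [-0.013   0.0011 -0.0867] 0.0188 0.0003 47
0.1527 [-0.0143  0.0011 -0.0815] 0.0184 0.0003 48
0.1577 [-0.0154  0.0011 -0.0765] 0.0181 0.0003 48
scene ring px exp (np.float64(298.3121933575894), np.float64(175.9565995431751))
159 ......................................................... 270
160 ....................................###.................. 
161 ...........................#........####................. 
162 ...........................####....####.................. 
163 ...........................###....#####.................. 
164 ...........................###########................... 
165 ...........................##########.................... 
166 .............................########.................... 
167 .............................####..##.................... 
168 .............................####...#.................... 
169 .............................###....#.................... 
170 ..............................###...#.................... 
171 .............................########.................... 
172 .............................###...##......
[... 826 characters left out ...]
....... 
186 ......................................................... 
187 ......................................................... 
188 ......................................................... 
189 ......................................................... 
190 ......................................................... 
191 ......................................................... 
192 ......................................................... 
193 ......................................................... 
194 ......................................................... 
195 ......................................................... 
196 .........................................................
```

```bash
python3 -m jog '[[[0,-0.035,0,0,0.8],[-0.03,-0.035,0,0,0.8],[-0.045,0,0,0,0.8],[-0.05,0,0,0,0.8],[-0.05,0,0,0,0.8]]]'
python3 -m jog '[[[-0.05,0,0,0,0.8],[-0.045,0,0,0,0.8],[-0.035,0,0,0,0.8],[-0.02,0,0,0,0.8],[0,0,0,0,0.8]]]'
python3 - <<'E'
from ring import *
c=snap('wrist','w8'); o=c['obs']; t=o['tool_pos']; print(o['t'],t,R.from_rotvec(o['ee_rot']).as_matrix().round(4).tolist(),o['wrist_force'],o['width'])
hsv=cv2.cvtColor(c['frame'],cv2.COLOR_RGB2HSV); 
u,v=proj(c,[.671,-.030,.096]); print('axle exp',u,v)
h,s,V=hsv[int(v)-2:int(v)+3,int(u)-30:int(u)+31:3].mean(0).T; print(h.astype(int),s.astype(int),V.astype(int))
u,v=int(u),int(v)
def ch(p):
    h,s,V=map(int,p)
    if s<60: return '#' if V<70 else ('o' if V<190 else '.')
    if 10<h<28: return 'b'
    return '#' if V<70 else '?'
for r in range(v-36,v+37,2): print(r,''.join(ch(hsv[r,x]) for x in range(u-50,u+51)),u-50 if r==v-36 else '')
E
```

```text
t: 11.38
tool_pos: [0.5344, 0.0343, 0.2327]
ee_rot: [0.007, -3.141, -0.0]
wrist_force: [-0.1, 0.4, -1.8]
width: 0.368
grip_force: 46.1
t: 12.0
tool_pos: [0.6837, 0.0351, 0.2312]
ee_rot: [0.007, -3.139, -0.0]
wrist_force: [-0.9, 0.7, -1.4]
width: 0.366
grip_force: 46.1
12.0 [0.6836736  0.03507158 0.23117672] [[-1.0, -0.0047, -0.0028], [-0.0047, 1.0, 0.0003], [0.0028, 0.0003, -1.0]] [-0.85960521  0.65499015 -1.42739282] 0.36632584698903387
axle exp 209.5509075795713 182.36100939423596
[18 17 17 17 17 17 17 17 17 17 17 17 17 17 17 18 18 18 18 17 17] [125 124 125 125 125 125 125 125 125 125 125 125 126 126 125 124 123 124
 124 125 126] [227 226 225 224 224 223 224 224 223 223 223 223 223 224 225 227 229 229
 228 225 221]
146 bbbbbbbbbbbbbbbbbbbbbbbbbbbbbbbbbbbbbbbbbbbbbbbbbbbbbbbbbbbbbbbbbbbbbbbbbbbbbbbbbbbbbbbbbbbbbbbbbbbbb 159
148 bbbbbbbbbbbbbbbbbbbbbbbbbbbbbbbbbbbbbbbbbbbbbbbbbbbbbbbbbbbbbbbbbbbbbbbbbbbbbbbbbbbbbbbbbbbbbbbbbbbbb 
150 bbbbbbbbbbbbbbbbbbbbbbbbbbbbbbbbbbbbbbbbbbbbbbbbbbbbbbbbbbbbbbbbbbbbbbbbbbbbbbbbbbbbbbbbbbbbbbbbbbbbb 
152 bbbbbbbbbbbbbbbbbbbbbbbbbbbbbbbbbbbbbbbbbbbbb
[... 2887 characters left out ...]
bbbbbbbbbbbbbbbbbbbbbbbbbbbbbbbbbbbbbbbbbbbbbbbbbbbbbbbbb# 
208 bbbbbbbbbbbbbbbbbbbbbbbbbbbbbbbbbbbbbbbbbbbbbbbbbbbbbbbbbbbbbbbbbbbbbbbbbbbbbbbbbbbbbbbbbbbbbbbbbbbbb 
210 bbbbbbbbbbbbbbbbbbbbbbbbbbbbbbbbbbbbbbbbbbbbbbbbbbbbbbbbbbbbbbbbbbbbbbbbbbbbbbbbbbbbbbbbbbbbbbbbbbbbb 
212 bbbbbbbbbbbbbbbbbbbbbbbbbbbbbbbbbbbbbbbbbbbbbbbbbbbbbbbbbbobbbbbooooooooobbbbbbbbbbbbbbbbbbbbbbbbbbbb 
214 bbbbbbbbbbbbbbbbbbbbbbbbbbbbbbbbbbbbbbbbbbbbbbbbbbbbbbbboob..................obbobbbbbbbbbbbbbbbbbbb# 
216 bbbbbbbbbbbbbbbbbbbbbbbbbbbbbbbbbbbbbbbbbbbbbbbbbbbbbbobo.......................oobbbbbbbbbbbbbbbbbb# 
218 bbbbbbbbbbbbbbbbbbbbbbbbbbbbbbbbbbbbbbbbbbbbbbbbbbbbbbo...........................ooobbbbbbbbbbbbbbb#
```

My carousel pixel mapping was wrong: I forgot the 400-px panel offset. Recomputing from scene and w1.

Run:
```python
from ring import *
c=pickle.load(open('pics/scene0.pkl','rb')); w1=pickle.load(open('pics/w1.pkl','rb')); w8=pickle.load(open('pics/w8.pkl','rb'))
g=lambda u,v,z: onplane(c,150+(u-400)*110/400,250+(v-300)*95/300,z).round(4)
print('axle end scene',g(590,403,.096),'w1',onplane(w1,43*.7,414*.7,.096).round(4),'disc edge w8',onplane(w8,226,212,.06).round(4))
for n,(u,v) in dict(v1=(545,325),v2=(653,324),v3=(634,447)).items(): print(n,g(u,v,.115))
a=lambda u,v,z: onplane(c,u*.7,v*.7,z).round(3)
print('beaker top',a(473,447,.085),'foot',a(472,487,0),'sdr',a(98,378,.01),a(168,430,.01),'box',a(432,518,.05),a(535,460,.05))
```

```text
axle end scene [ 0.57   -0.2436  0.096 ] w1 [ 0.5601 -0.228   0.096 ] disc edge w8 [ 0.7098 -0.0218  0.06  ]
v1 [ 0.5034 -0.2509  0.115 ]
v2 [ 0.5298 -0.1903  0.115 ]
v3 [ 0.6365 -0.2359  0.115 ]
beaker top [ 0.749 -0.029  0.085] foot [ 0.755 -0.026  0.   ] sdr [ 0.28 -0.52  0.01] [ 0.46  -0.422  0.01 ] box [ 0.805 -0.122  0.05 ] [0.784 0.059 0.05 ]
```

```bash
python3 -m jog '[[[0.01,-0.025,-0.008,0,0.8],[0.02,-0.045,-0.008,0,0.8],[0.025,-0.05,0,0,0.8],[0.025,-0.05,0,0,0.8],[0.02,-0.045,0,0,0.8]]]'
python3 -m jog '[[[0,0,0,0,0.8],[0,0,0,0,0.8],[0,0,0,0,0.8],[0,0,0,0,0.8],[0,0,0,0,0.8]]]'
python3 - <<'E'
from ring import *
c=snap('wrist','w9'); o=c['obs']; t=o['tool_pos']; print(o['t'],t,R.from_rotvec(o['ee_rot']).as_matrix().round(4).tolist(),o['wrist_force'],o['width'])
hsv=cv2.cvtColor(c['frame'],cv2.COLOR_RGB2HSV); 
u,v=proj(c,[.565,-.236,.096]); print('axle exp',u,v)
u,v=int(u),int(v)
def ch(p):
    h,s,V=map(int,p)
    if s<60: return '#' if V<70 else ('o' if V<200 else '.')
    if 8<h<30: return 'b'
    return '#' if V<70 else '?'
for r in range(v-32,v+49,2): print(r,''.join(ch(hsv[r,x]) for x in range(u-50,u+51)),u-50 if r==v-32 else '')
E
```

```text
t: 12.68
tool_pos: [0.5818, -0.1819, 0.2501]
ee_rot: [-0.006, 3.141, -0.0]
wrist_force: [0.2, 0.0, -2.0]
width: 0.369
grip_force: 46.1
t: 13.3
tool_pos: [0.584, -0.1806, 0.2494]
ee_rot: [0.008, -3.141, -0.0]
wrist_force: [-0.2, 0.1, -2.7]
width: 0.369
grip_force: 46.1
13.3 [ 0.58400758 -0.18057105  0.24944377] [[-1.0, -0.0049, -0.0002], [-0.0049, 1.0, 0.0001], [0.0002, 0.0001, -1.0]] [-0.17396868  0.07270016 -2.70829273] 0.3694704850216831
axle exp 222.95539517270103 171.90749362632818
139 ##oooo..............................................................................o................ 172
141 ###ooo....................................oooooooooooo...............................oo.............. 
143 #####oo.............................oooooooooo..oooooooooooo...........................oo............ 
145 #####o.oo.......................oooo.....................ooooooo............ooooo.........o##o.ooo### 
147 ######.oo.....................oo.............................oooooo.........oooooo................... 
149 ######.o....................o.............bbbbbbbb...oo.........ooo
[... 3079 characters left out ...]
.........ooooo..............................o#####o....### 
209 ###############ooo...................................oo..................................######o..... 
211 ################oo.....................................................................oo#######..... 
213 ###############o.......................................................................##oooo##o..... 
215 #############..........................................oooooooooo.....................o#########o.... 
217 ##########o........................................oo##########oooo...................o###########o.. 
219 ########o.......................................oo#################oo.................o############o.
```

```bash
cat > ax.py <<'E'
from ring import *
def axle(c,a):
    hsv=cv2.cvtColor(c['frame'],cv2.COLOR_RGB2HSV); h,s,V=[hsv[...,i].astype(int) for i in range(3)]
    u,v=map(int,proj(c,a)); w=np.zeros(h.shape,bool); w[v-24:v+24,u-34:u+34]=1
    br=((s>=60)&(h>8)&(h<30)&w).astype(np.uint8); n,l,st,ce=cv2.connectedComponentsWithStats(br); i=1+st[1:,4].argmax()
    k=cv2.convexHull(np.argwhere(l==i)[:,::-1].astype(np.float32)); P=np.array([onplane(c,x,y,.078) for x,y in k[:,0]])
    f=lambda q: np.hypot(P[:,0]-q[0],P[:,1]-q[1])-q[2]
    q=least_squares(f,[P[:,0].mean(),P[:,1].mean(),.024],loss='soft_l1',f_scale=.0005).x
    hole=((V<70)&w).astype(np.uint8); n,l,st,ce=cv2.connectedComponentsWithStats(hole); u2,v2=proj(c,[q[0],q[1],.096])
    j=min((i for i in range(1,n) if st[i,4]>20),key=lambda i:np.hypot(*(ce[i]-[u2,v2])),default=None)
    return q, (onplane(c,*ce[j],.096),st[j]) if j else None
E
python3 - <<'E'
from ax import *
c=pickle.load(open('pics/w9.pkl','rb')); t=c['obs']['tool_pos']
q,hh=axle(c,[.565,-.236,.096]); print('washer',q.round(4),'hole',hh)
print('top face',onplane(c,214.5,174.8,.096).round(4))
for dz in(-.082,-.086,-.090):
    e=t+[-.0125,.0011,dz]; cen,r,sd,n=ringfit(c,e[2],*proj(c,e)); print(dz,(cen-t).round(4),r.round(4),sd.round(4),n)
s=snap('scene','s9'); g=s['frame'].astype(int).max(2); u,v=map(int,proj(s,t+[-.0125,.0011,-.089])); print(proj(s,t+[-.0125,.0011,-.089]))
for r in range(v-10,v+14): print(r,''.join('#' if g[r,x]<80 else '.' for x in range(u-20,u+21)),u-20 if r==v-10 else '')
print(proj(s,[q[0],q[1],.096]))
E
```

```text
washer [ 0.5676 -0.2447  0.0239] hole (array([ 0.56752961, -0.24478868,  0.096     ]), array([209, 169,  12,  12, 104], dtype=int32))
top face [ 0.5678 -0.2445  0.096 ]
-0.082 [-0.0151  0.0044 -0.082 ] 0.0155 0.0028 52
-0.086 [-0.0131  0.0049 -0.086 ] 0.0155 0.003 52
-0.09 [-0.0134  0.0043 -0.09  ] 0.0162 0.0029 52
(np.float64(229.05033743917159), np.float64(252.09928620182916))
242 .................###.....###............. 209
243 .................#####..####............. 
244 .................####.....###............ 
245 .................###......###............ 
246 ................##############........... 
247 ...............#####....######........... 
248 ..............#####........###........... 
249 .............######.........###.......... 
250 ............##..###.........##........... 
251 ............#....##...................... 
252 ...........#....###...................... 
253 ...........#....###...................... 
254 ............#...............#............ 
255 ............#................###......... 
256 .............##.......................... 
257 ..............##.#....................... 
258 ...............#.#....................... 
259 ...............###....................... 
260 ......................................... 
261 ......................................... 
262 ......................................... 
263 ......................................... 
264 ......................................... 
265 ......................................... 
(np.float64(201.44676000980337), np.float64(282.04998462386817))
```

Axle centre is (0.5676, −0.2446); washer fit (r = 23.9 mm), top face and hole agree. Moving above it and lowering the ring to ~14 mm over the axle end.

```bash
python3 -m jog '[[[0.001,-0.02,0,0,0.8],[0.002,-0.025,0,0,0.8],[0.001,-0.0155,0,0,0.8],[0,-0.005,0.008,0,0.8],[0,0,0.012,0,0.8]]]'
python3 -m jog '[[[0,0,0.015,0,0.8],[0,0,0.01,0,0.8],[0,0,0.005,0,0.8],[0,0,0,0,0.8],[0,0,0,0,0.8]]]'
python3 - <<'E'
from ax import *
c=snap('wrist','w10'); o=c['obs']; t=o['tool_pos']; print(o['t'],t,R.from_rotvec(o['ee_rot']).as_matrix().round(4).tolist(),o['wrist_force'],o['width'])
hsv=cv2.cvtColor(c['frame'],cv2.COLOR_RGB2HSV)
for z in(.078,.096): print('axle px',z,proj(c,[.5676,-.2446,z]))
e=t+[-.0125,.0011,-.089]; u,v=map(int,proj(c,e)); print('ring px',u,v)
def ch(p):
    h,s,V=map(int,p)
    if V<85: return '#'
    if s<60: return 'o' if V<200 else '.'
    if 8<h<30: return 'b'
    return '?'
for r in range(v-32,v+40,2): print(r,''.join(ch(hsv[r,x]) for x in range(u-45,u+46)),u-45 if r==v-32 else '')
for dz in(-.085,-.089,-.093):
    e=t+[-.0125,.0011,dz]; cen,r,sd,n=ringfit(c,e[2],*proj(c,e)); print(dz,(cen-t).round(4),r.round(4),sd.round(4),n)
E
```

```text
t: 14.02
tool_pos: [0.5799, -0.2473, 0.2287]
ee_rot: [-0.005, 3.142, 0.0]
wrist_force: [-0.2, 0.4, -2.1]
width: 0.369
grip_force: 46.1
t: 14.65
tool_pos: [0.5802, -0.2468, 0.2]
ee_rot: [-0.006, 3.141, -0.001]
wrist_force: [-0.5, 0.6, -1.8]
width: 0.366
grip_force: 46.1
14.65 [ 0.58022977 -0.24682379  0.2000485 ] [[-1.0, -0.004, 0.0007], [-0.004, 1.0, -0.0004], [-0.0007, -0.0004, -1.0]] [-0.46360261  0.64105906 -1.8031779 ] 0.3661800175688218
axle px 0.078 (np.float64(282.7392098281371), np.float64(184.74922692566534))
axle px 0.096 (np.float64(282.86382119008545), np.float64(189.1691261196767))
ring px 281 193
161 ...................ooo...........bbbbbbbbbbbbbbbbbbbbbbbbbbbooooooooooooooooooooooooooooooo 236
163 ..oooo#o.........ooo..........bbbbbbbbbbbbbbbbbbbbbbbbbbbbbbbbboooooooooooooooooooooooooooo 
165 ..#oooo#o.......ooo........bbbbbbbbbbbbbbbbbbbbbbbbbbbbbbbbbbbbbbbooooooooooooooooooooooooo 
167 ..ooooooo......ooo........bbbbbbbbbbbooooooooooo######obbbbbbbbbbbboooooooooooooooooooooooo 
169 ..............ooo.......bbbbbbbbb#o#oooooooooo#o##########obbbbbbbbbboooooooooooooooooo
[... 2462 characters left out ...]
###########################o##############o.....oooooooooooooooo 
223 ######oo..............o###############oo##########ooo################..................oooo 
225 ######oo...............o###############oooooooooooo#################o...................... 
227 #####ooo................o##########################################........................ 
229 #####o...................o########################################......................... 
231 ####....................oo########################################o........................ 
-0.085 [-0.0135  0.0011 -0.085 ] 0.0186 0.0003 47
-0.089 [-0.0126  0.0011 -0.089 ] 0.0189 0.0003 47
-0.093 [-0.0117  0.0011 -0.093 ] 0.0192 0.0003 47
```

Run:
```python
from ax import *
c=pickle.load(open('pics/w10.pkl','rb')); t=c['obs']['tool_pos']
hsv=cv2.cvtColor(c['frame'],cv2.COLOR_RGB2HSV); m=np.zeros(hsv.shape[:2],np.uint8); m[180:200,272:293]=hsv[180:200,272:293,2]<85
P=np.argwhere(m)[:,::-1]; ce=P.mean(0); a=onplane(c,*ce,.096); print('hole px',ce,a.round(4))
e=t+[-.0125,.0011,-.089]; cen,r,sd,n=ringfit(c,e[2],*proj(c,e)); print('ring',cen.round(4),'axle-ring',(a-cen).round(4))
# washer outer edges visible rows (top) : brass extents at cols, from z=.078
s=snap('scene','s10'); g=s['frame'].astype(int)
for z,X in((.111,cen),): print('scene ring pred',proj(s,cen),'axle end',proj(s,[cen[0],cen[1],.096]))
u,v=map(int,proj(s,cen)); hs=cv2.cvtColor(s['frame'],cv2.COLOR_RGB2HSV)
def ch(p):
    h,q,V=map(int,p)
    return '#' if V<85 else ('b' if q>60 and 8<h<30 else ('.' if V>=200 else 'o'))
for r in range(v-14,v+20): print(r,''.join(ch(hs[r,x]) for x in range(u-20,u+21)),u-20 if r==v-14 else '')
```

```text
hole px [282.11904762 189.44642857] [ 0.5678 -0.2452  0.096 ]
ring [ 0.5676 -0.2457  0.111 ] axle-ring [ 0.0002  0.0005 -0.015 ]
scene ring pred (np.float64(200.26505326455134), np.float64(277.13315338644907)) axle end (np.float64(200.9920767776256), np.float64(282.18863238379635))
263 bbbbbboooooo#############bbbbbbbbbboooooo 180
264 bbbbboooooooo############bbbbbbbbbbo..oo. 
265 bbbbbb..o...ooo#######o###bbbbbbbbboo.... 
266 bbbbbbooo.ooooo#####oooo##o.......boooooo 
267 bbbbbbooooooooo####ooooo##o........oooooo 
268 bbbbbbooooooooo####ooooo###........oooooo 
269 bbbbbbooooooooo#####ooo####o......o#ooooo 
270 bbbbbb#oooooooo#############......o#ooooo 
271 bbbbbb#oooooooo#############o...oo##ooooo 
272 bbb..o#ooooooo#####oooooo####o..oo##ooooo 
273 b....o#ooooooo#####......o###o.ooo###oooo 
274 .....o#############.......o###ooooo###### 
275 .....o#########o###.......oo##ooooo###### 
276 ......o########o###........ooo#oooo###### 
277 ......o###########o.........oooooooo##### 
278 .......o##########o.........ooooooooo#### 
279 ........oooo#ooo##o..oooo...ooo#ooooooooo 
280 ...........o#ooo#o.oo#oooooo####oo#oooooo 
281 ............o#oooooo#####ooo####oo##ooooo 
282 ............o##oooo######oooobboooooooooo 
283 .............oooo#o######oooobbbooooooooo 
284 ..............ooo#oo####ooooobbbboooooooo 
285 .............bb###oooooooooooobbbbooooooo 
286 .............bbb#ooooooooooooobbbbooooooo 
287 ............bbbbooooooooooooobbbbbooooooo 
288 ............bbbbooooooooooooobbbbbooooooo 
289 ............bbbbooooooooooooobbbbbooooooo 
290 ...........obbbbboooooooooo#bbbbbbooooooo 
291 .........ooobbbbbbooooooooobbbbbbbooooooo 
292 o...oo...ooobbbbbbbooooo#bbbbbbbboooooooo 
293 ...o#o...ooobbbbbbbbbbbbbbbbbbbo.....oooo 
294 ...ooo...oooobbbbbbbbbbbbbbbbbo........oo 
295 ........oooooobbbbbbbbbbbbbbbb.........oo 
296 ......ooooooooobbbbbbbbbbbboo..........oo
```

Ring and axle centres are within 0.5 mm. Making a small correction and lowering gently with force checks.

```bash
python3 -m jog '[[[0,0.0005,0.003,0,0.8],[0,0,0.004,0,0.8],[0,0,0.004,0,0.8],[0,0,0.003,0,0.8],[0,0,0.002,0,0.8]]]'
python3 -m jog '[[[0,0,0.001,0,0.8],[0,0,0.001,0,0.8],[0,0,0.001,0,0.8],[0,0,0.001,0,0.8],[0,0,0,0,0.8]]]'
python3 -m jog '[[[0,0,0.001,0,0.8],[0,0,0.001,0,0.8],[0,0,0.001,0,0.8],[0,0,0.001,0,0.8],[0,0,0,0,0.8]]]'
```

```text
t: 15.38
tool_pos: [0.58, -0.2463, 0.1833]
ee_rot: [0.006, -3.141, -0.0]
wrist_force: [-0.1, 1.0, -1.7]
width: 0.368
grip_force: 46.1
t: 16.0
tool_pos: [0.58, -0.2463, 0.1795]
ee_rot: [0.006, -3.142, -0.0]
wrist_force: [0.3, 0.3, -2.4]
width: 0.369
grip_force: 46.1
t: 16.62
tool_pos: [0.58, -0.2463, 0.1755]
ee_rot: [0.006, -3.141, -0.0]
wrist_force: [-0.1, -0.1, -1.8]
width: 0.371
grip_force: 46.1
```

```bash
python3 -m jog '[[[0,0,0.001,0,0.8],[0,0,0.001,0,0.8],[0,0,0.001,0,0.8],[0,0,0.001,0,0.8],[0,0,0,0,0.8]]]'
python3 - <<'E'
from ax import *
c=snap('wrist','w11'); t=c['obs']['tool_pos']; print(t)
hsv=cv2.cvtColor(c['frame'],cv2.COLOR_RGB2HSV)
e=t+[-.0125,.0011,-.089]; u,v=map(int,proj(c,e)); print(u,v,'axle end px',proj(c,[e[0],e[1],.096]))
def ch(p):
    h,s,V=map(int,p)
    return '#' if V<85 else ('b' if s>60 and 8<h<30 else ('.' if V>=200 else 'o'))
for r in range(v-28,v+24,2): print(r,''.join(ch(hsv[r,x]) for x in range(u-35,u+36)),u-35 if r==v-28 else '')
E
```

```text
t: 17.25
tool_pos: [0.58, -0.2463, 0.1715]
ee_rot: [0.006, -3.141, -0.0]
wrist_force: [-0.3, 0.3, -1.5]
width: 0.369
grip_force: 46.1
[ 0.58000274 -0.24632683  0.17147794]
281 193 axle end px (np.float64(281.5090799893052), np.float64(197.77000381118833))
165 ......oooo.............bbbbbbbbbbbboobbbbbbbbbbbooooooooooooooooooooooo 246
167 ....oooo...........bbbbbbbb##oooooooo#######obbbbbbbooooooooooooooooooo 
169 ...ooo.........obbbbbbbbb#ooooooooooo###########obbbbbboooooooooooooooo 
171 ..ooo.........bbbbbbo#oooooooooooo#################obbbbbbooooooooooooo 
173 .ooo.........bbbbb#ooooooooobbbbbbbbbbbbbbbb##########obbbboooooooooooo 
175 ooo........bbbbb#o###oo#bbbbbbbbbbbobbbbbbbbbbbo#########bbbboooooooooo 
177 oo........bbbbo##o###bbbbbbo##ooooooooooooooobbbbbb#######bbbbooooooooo 
179 o.......bbbbbo####obbbbbbooooooooooooooooooooooobbbbb######obbboooooooo 
181 ........bbbb###o#bbbbb#ooooooooooooooooooooooooooobbbb######obbbooooooo 
183 ooooooobbbb#o###bbbbbooooooooooooooooooooooooooooooobbbo#####bbbboooooo 
185 oooooobbbb##oo#bbbboooooooooooooooooooooooooooooooooobbbb#####bbbbo
[... 459 characters left out ...]
bbooooo 
199 oooooobbbb#####boooooooooooo################oooooooooooob######bbbooooo 
201 ooooooobbb#####bbooooooooooo################ooooooooooobb#####bbboooooo 
203 ooooooobbbb#####bbooooooooooo##############oooooooooooob#####bbbooooooo 
205 oooooooobbbb######oooooooooooooo#########ooooooooooooo######bbboooooooo 
207 ..ooooooobbbb#######oooooooooooooooooooooooooooooooo#######bbbooooooooo 
209 ...oooooooobbbb######oooooooooooooooooooooooooo#oo#######bbbboooooooooo 
211 ....oooooooobb########boo#o#ooooooooooooooooo##obb#########booooooooooo 
213 ......ooooooo##ooo####bbbbooo####oooooooo##oobbbbb####ooo##oooooooooooo 
215 o...........o##########bbbbbbbbooooooooobbbbbbbbb###########ooooooooooo
```

```bash
python3 -m jog '[[[0,0,0.001,0,0.8],[0,0,0.001,0,0.8],[0,0,0,0,0.8],[0,0,0,0,0.8],[0,0,0,0,0.8]]]'
python3 -m jog '[[[0,0,0.0007,0,0.8],[0,0,0,0,0.8],[0,0,0.0005,0,0.8],[0,0,0,0,0.8],[0,0,0,0,0.8]]]'
```

```text
t: 17.92
tool_pos: [0.58, -0.2463, 0.1696]
ee_rot: [-0.006, 3.142, -0.0]
wrist_force: [0.7, 0.1, -2.1]
width: 0.367
grip_force: 46.1
t: 18.55
tool_pos: [0.58, -0.2463, 0.1684]
ee_rot: [0.006, -3.142, 0.0]
wrist_force: [0.9, -0.2, -2.1]
width: 0.37
grip_force: 46.1
```

```bash
python3 -m jog '[[[0,0,0.0005,0,0.8],[0,0,0.0005,0,0.8],[0,0,0,0,0.8],[0,0,0,0,0.8],[0,0,0,0,0.8]]]'
python3 -m jog '[[[0,0,0.0005,0,0.8],[0,0,0.0005,0,0.8],[0,0,0,0,0.8],[0,0,0,0,0.8],[0,0,0,0,0.8]]]'
```

```text
t: 19.18
tool_pos: [0.5803, -0.2463, 0.1681]
ee_rot: [-0.006, 3.14, -0.001]
wrist_force: [-0.3, 1.7, 6.1]
width: 0.367
grip_force: 47.0
t: 19.8
tool_pos: [0.5806, -0.2464, 0.168]
ee_rot: [-0.006, 3.139, -0.002]
wrist_force: [-0.0, 1.9, 10.5]
width: 0.372
grip_force: 47.6
```

Contact at TCP z ≈ 0.168, ring ≈ 0.079, as expected for the washer. Easing the push and checking once more.

```bash
python3 -m jog '[[[0,0,-0.0006,0,0.8],[0,0,-0.0004,0,0.8],[0,0,0,0,0.8],[0,0,0,0,0.8],[0,0,0,0,0.8]]]'
python3 - <<'E'
from ax import *
c=snap('wrist','w12'); o=c['obs'];t=o['tool_pos']; print(t,o['wrist_force'],o['width'],o['grip_force'])
e=t+[-.0125,.0011,-.089]; hsv=cv2.cvtColor(c['frame'],cv2.COLOR_RGB2HSV)
u,v=map(int,proj(c,[e[0],e[1],.096])); m=np.zeros(hsv.shape[:2],bool); m[v-10:v+11,u-12:u+13]=hsv[v-10:v+11,u-12:u+13,2]<85
a=onplane(c,*np.argwhere(m)[:,::-1].mean(0),.096); print('axle',a.round(4))
cen,r,sd,n=ringfit(c,.0795,*proj(c,e)); print('ring',cen.round(4),r.round(4),sd.round(4),n,'diff',(cen-a)[:2].round(4))
E
```

```text
t: 20.42
tool_pos: [0.5803, -0.2464, 0.168]
ee_rot: [-0.006, 3.14, -0.001]
wrist_force: [-0.3, 1.0, 6.4]
width: 0.369
grip_force: 47.1
[ 0.58032661 -0.24638963  0.16803726] [-0.32136099  0.96141967  6.36818568] 0.3693733568785618 47.09482491016388
axle [ 0.5677 -0.2451  0.096 ]
ring [ 0.5674 -0.2452  0.0795] 0.0189 0.001 50 diff [-0.0003 -0.0001]
```

Ring centred within 0.3 mm, spread (mid-line radius 18.9 mm), resting lightly on the washer. Handing in.

```bash
python3 -c "
from station import job_done; print(job_done())"
```

```text
the job is handed in; nothing more can be done
None
```

The job is handed in: the pliers are still held squeezed, and the spread ring rests lightly on the brass washer around the groove, within about 0.3 mm of the axle's axis. On the way, my first grasp closed on the grip tops, pressing on the hung pliers with about 36 N at the wrist, and had to be redone; the judge gave no verdict, and I did not re-measure the vials and other things at the end.

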